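# Put storeroom cartons away in sloping lanes by length

### The arm

A 7-joint arm with a two-finger parallel gripper is mounted at the origin on the work surface. World frame = base frame: x ahead of the robot, y to its left, z up, the work surface at z = 0. Lengths are in m, angles in rad, forces in N, time in s.
With the tool pointing down it reaches from about 0.425 to 0.95 m from the base axis. Payload 4.7 kg.
Tool frame: the origin (TCP) lies on the centre line of the jaws, within the pads' length; the fingertips stand robot.nose_length ahead of it and the grasp point (between the pads) lies 8 mm behind it (robot.nose_length is the distance from the TCP to the fingertips, in m); z points along the fingers, y is the line along which they close (so a half turn about z gives the same grasp; the last joint's range is limited). The gripper opens to 85 mm and grips with 20 to 120 N. Pads are 22 mm wide; open, the fingers measure 114 mm over their backs; the gripper's body (76 mm by 85 mm) begins 54 mm behind the grasp point. The pads swing forward as they close: fully open they stand 13 mm farther back than shut.
Start: joints at [-1.255, 0.469, -0.049, 1.532, 0.024, 1.141, -0.082], TCP at [0.228, 0.635, 0.216] pointing down, gripper open.
Joint ranges: [-2.59, 2.59], [-0.33, 1.99], [-1.39, 1.29], [0.1, 2.45], [-1.04, 4.18], [0.21, 1.99], [-2.66, 2.66]. Speed limits (rad/s): [2.57, 2.57, 3.14, 3.14, 3.14, 3.14, 3.14].

### API

Orientations are given as [roll, pitch, yaw] about the fixed x, y, z axes, in that order (R = Rz(yaw) Ry(pitch) Rx(roll)).
In Python, from plant import robot gives the robot as it stands. Calls block until the motion is done:
- robot.goto(position, orientation): joint-space move of the TCP to a pose.
- robot.move_straight(position, vel=0.15, attitude=None, contact_N=None): straight line of the TCP; attitude=None keeps the orientation; vel is the mean speed in m/s. With contact_N (N) it stops when the force on the tool has changed by that much, and returns True; else False.
- robot.move_joints(angles): joint-space move.
- robot.grip(opening, strength=None): opening from 0.0 (shut) to 1.0 (fully open); strength is the grip in N (None keeps the last); returns when the fingers have stopped.
- robot.sleep(seconds).
- robot.inverse_kinematics(position, orientation): joint angles nearest the present ones, or None.
- robot.sense(): the state.
- robot.grab_frame(name): name is "scene" or "top" or "wrist"; returns a dict with "image" (420x560x3 uint8, red, green, blue), "range_z" (420x560 float32, m along the optical axis (not along the pixel's ray), 0 where there is no reading), "fx", "fy", "cx", "cy" (pixels), "dist_coeffs" ([k1, k2, p1, p2, k3] as OpenCV has them; the pictures are not rectified), "R" (3x3) and "t" (3): a world point X has camera coordinates R X + t. Camera axes: x right, y down, z forward; pixel columns grow to the right and rows downward; lengths in m; the calibration is good to about 2 mm. A picture is of the moment at which its call begins.
A pose or a line that the arm cannot do raises robot.IKError and nothing moves.
- robot.close_job(): hands the job in; it is judged then, once.
The state is a dict: "t": time; "joint_pos": joint angles; "joint_velocities": joint speeds; "effort": joint torques, N m; "tcp_pos": TCP position; "tcp_rot": TCP orientation; "wrist_force": force on the tool from outside, world axes, zero at the start; "torque": the same for the moment, N m; "opening": opening from 0.0 (shut) to 1.0 (fully open); "gripper_force": force on a finger pad.
Only numpy, scipy, OpenCV 4.12 (cv2) and the standard library are available. Lean on these libraries where they do the work, as an engineer would, in place of code of your own. Each camera call takes 0.05 s, during which the arm holds its last target. There are 200 camera calls.

### The job

Sort the three cartons lying on the table into the sloping racks by length: each goes in the lane that fits it, lying flat across the lane behind the carton of its own length already there. Then close up each row: push the new carton gently down the slope until it touches the one in front and that one bears firmly on the yellow sprung front lip. Do not ram the rows, and leave the parcel, tape roll and tape dispenser where they are.

Things in the scene. Friction and masses are not known exactly. Their poses are not given: they have to be found in the camera images.
- board: grey board 270 x 600 mm, 12 mm thick, fixed on the table; origin at the centre of its underside; the three racks stand on it side by side, in any order
- rack_short: the short cartons' rack, dark steel, fixed: a lane 90 mm wide inside, with a grey rubber floor sloping 30 degrees down towards the robot; side walls 6 mm thick, 24 mm above the floor. A grey ticket bar on two side posts crosses above the lane and blocks an upright tool there. Origin on the board, plumb below the lane point, mid-width; x away from the robot, z up
- lane_short (a point): point on the short lane's floor, mid-width, near its lower end, where the lip's face stands at its lowest setting. x runs up the floor, y across the lane, z square to the floor. In this frame the floor runs from x = -25 to 240 mm and the ticket bar fills x = 220 to 232 mm, z = 163 to 197 mm
- stop_short: fixed aluminium block at the foot of the short lane, with its front lip: a yellow plate 8 mm thick, 21 mm high, across the lane, on a slide clamped at a different setting each time. Its face stands 0 to 18 mm up the lane from the lane point; the setting is not measured: feel for it. It gives 5 mm on springs (4 N), then is solid. Origin as the rack's
- carton_short_center (a point): the short carton to be put away: kraft cardboard box 80 mm long and 34 x 34 mm across, about 0.2 kg, with a small white label, lying on the table. This point is its centre; y is its long axis, z up at the start
- stock_short_center (a point): the same kind of carton (80 x 34 x 34 mm), already lying across the short lane, 4 to 30 mm short of the lip; this point is its centre, y its long axis, z square to the lane's floor at the start. Cartons do not slide down the lane by themselves
- rack_medium: the medium cartons' rack, dark steel, fixed: a lane 115 mm wide inside, with a grey rubber floor sloping 30 degrees down towards the robot; side walls 6 mm thick, 24 mm above the floor. A grey ticket bar on two side posts crosses above the lane and blocks an upright tool there. Origin on the board, plumb below the lane point, mid-width; x away from the robot, z up
- lane_medium (a point): point on the medium lane's floor, mid-width, near its lower end, where the lip's face stands at its lowest setting. x runs up the floor, y across the lane, z square to the floor. In this frame the floor runs from x = -25 to 240 mm and the ticket bar fills x = 220 to 232 mm, z = 163 to 197 mm
- stop_medium: fixed aluminium block at the foot of the medium lane, with its front lip: a yellow plate 8 mm thick, 21 mm high, across the lane, on a slide clamped at a different setting each time. Its face stands 0 to 18 mm up the lane from the lane point; the setting is not measured: feel for it. It gives 5 mm on springs (4 N), then is solid. Origin as the rack's
- carton_medium_center (a point): the medium carton to be put away: kraft cardboard box 105 mm long and 34 x 34 mm across, about 0.2 kg, with a small white label, lying on the table. This point is its centre; y is its long axis, z up at the start
- stock_medium_center (a point): the same kind of carton (105 x 34 x 34 mm), already lying across the medium lane, 4 to 30 mm short of the lip; this point is its centre, y its long axis, z square to the lane's floor at the start. Cartons do not slide down the lane by themselves
- rack_long: the long cartons' rack, dark steel, fixed: a lane 140 mm wide inside, with a grey rubber floor sloping 30 degrees down towards the robot; side walls 6 mm thick, 24 mm above the floor. A grey ticket bar on two side posts crosses above the lane and blocks an upright tool there. Origin on the board, plumb below the lane point, mid-width; x away from the robot, z up
- lane_long (a point): point on the long lane's floor, mid-width, near its lower end, where the lip's face stands at its lowest setting. x runs up the floor, y across the lane, z square to the floor. In this frame the floor runs from x = -25 to 240 mm and the ticket bar fills x = 220 to 232 mm, z = 163 to 197 mm
- stop_long: fixed aluminium block at the foot of the long lane, with its front lip: a yellow plate 8 mm thick, 21 mm high, across the lane, on a slide clamped at a different setting each time. Its face stands 0 to 18 mm up the lane from the lane point; the setting is not measured: feel for it. It gives 5 mm on springs (4 N), then is solid. Origin as the rack's
- carton_long_center (a point): the long carton to be put away: kraft cardboard box 130 mm long and 34 x 34 mm across, about 0.2 kg, with a small white label, lying on the table. This point is its centre; y is its long axis, z up at the start
- stock_long_center (a point): the same kind of carton (130 x 34 x 34 mm), already lying across the long lane, 4 to 30 mm short of the lip; this point is its centre, y its long axis, z square to the lane's floor at the start. Cartons do not slide down the lane by themselves
- parcel: bystander: flat kraft parcel 160 x 110 x 40 mm; origin at the centre of its underside
- tape: bystander: roll of brown tape lying flat, 100 mm across, 48 mm high; origin at the centre of its underside
- dispenser: bystander: blue desk tape dispenser 140 x 60 mm, 73 mm high; origin at the centre of its underside
Not all that is in view belongs to the job. What is shaped like the part that bears carton_medium_center but green is not meant.

How it is judged:
At the end, for the whole second after the job is handed in: In every lane the stock carton bears on the sprung lip (over 0.3 N) and the new carton of the same length lies against it (centres 34 mm apart, within 3 mm), both flat on the floor (within 4 mm), within 12 mm of mid-lane, square to the lane within 0.12 rad, the new one at rest (y of stock_short_center in the frame of lane_short between -0.012 and 0.012 m and z of stock_short_center in the frame of lane_short between 0.013 and 0.021 m and angle between the y axis of each of stock_short_center, carton_short_center and the y axis of lane_short, either way round below 0.12 rad and y of carton_short_center in the frame of lane_short between -0.012 and 0.012 m and z of carton_short_center in the frame of lane_short between 0.013 and 0.021 m and x of carton_short_center in the frame of stock_short_center between 0.031 and 0.037 m and contact force between stock_short and stop_short above 0.3 N and linear speed of each of carton_short, carton_medium, carton_long below 0.01 m/s and y of stock_medium_center in the frame of lane_medium between -0.012 and 0.012 m and z of stock_medium_center in the frame of lane_medium between 0.013 and 0.021 m and angle between the y axis of each of stock_medium_center, carton_medium_center and the y axis of lane_medium, either way round below 0.12 rad and y of carton_medium_center in the frame of lane_medium between -0.012 and 0.012 m and z of carton_medium_center in the frame of lane_medium between 0.013 and 0.021 m and x of carton_medium_center in the frame of stock_medium_center between 0.031 and 0.037 m and contact force between stock_medium and stop_medium above 0.3 N and y of stock_long_center in the frame of lane_long between -0.012 and 0.012 m and z of stock_long_center in the frame of lane_long between 0.013 and 0.021 m and angle between the y axis of each of stock_long_center, carton_long_center and the y axis of lane_long, either way round below 0.12 rad and y of carton_long_center in the frame of lane_long between -0.012 and 0.012 m and z of carton_long_center in the frame of lane_long between 0.013 and 0.021 m and x of carton_long_center in the frame of stock_long_center between 0.031 and 0.037 m and contact force between stock_long and stop_long above 0.3 N); the robot touches nothing.
It fails at once if a bystander (parcel, tape roll or dispenser) is shifted by more than 30 mm (distance of any of parcel, tape, dispenser from where it was at the start of the episode above 0.03 m).
It fails at once if a row is rammed: over 40 N between a stocked carton and the lip or the new carton (contact force between stock_short and stop_short above 40 N or contact force between carton_short and stock_short above 40 N or contact force between stock_medium and stop_medium above 40 N or contact force between carton_medium and stock_medium above 40 N or contact force between stock_long and stop_long above 40 N or contact force between carton_long and stock_long above 40 N).
It also fails if it takes over 72 s, if anything falls off the work surface, if the arm or the gripper's body presses on something with over 40 N, if the wrist force passes 120 N, or if a joint passes its speed limit or range.

## Working session

There is one attempt and no reset: what is moved stays moved. The work goes in short steps, each a Python script; the robot and the scene stay as the last script left them, time stands still between calls to the robot, and variables do not carry over. Pictures are saved under pics/ and viewed, at most 10 in all, crops included, and the job is handed in when it is done.

```bash
ls; mkdir -p pics; python3 - <<'E'
from plant import robot
import cv2, numpy as np, pickle
for n in ("scene","top"):
    f=robot.grab_frame(n); pickle.dump(f,open(f"pics/{n}0.pkl","wb"))
    cv2.imwrite(f"pics/{n}0.png",cv2.resize(f["image"][:,:,::-1],None,fx=1.42,fy=1.42))
    print(n,f["fx"],f["cx"],f["cy"],f["dist_coeffs"],f["R"],f["t"])
s=robot.sense(); print(s, robot.nose_length)
E
```

```text
pics
scene 496.44379717015903 278.0285575633755 202.56188873002066 [-0.02516631  0.          0.          0.          0.        ] [[ 0.14706179  0.98910456 -0.0067086 ]
 [ 0.77718082 -0.11974268 -0.61777962]
 [-0.61185195  0.08563798 -0.78632266]] [-0.04905581 -0.32047225  1.6880913 ]
top 497.92145734623153 279.3648813812562 211.11434416855323 [-0.15718767  0.          0.          0.          0.        ] [[ 0.02255399 -0.99933717  0.02857521]
 [-0.99277488 -0.02575698 -0.11719477]
 [ 0.1178531  -0.02572554 -0.99269776]] [-0.03600899  0.46776695  1.40096517]
{'t': 0.1, 'joint_pos': array([-1.25487332,  0.46936258, -0.0485835 ,  1.53355006,  0.02410188,
        1.14102657, -0.082296  ]), 'joint_velocities': array([ 0.00109926, -0.00010156,  0.00024132, -0.00323898,  0.00100194,
        0.00024134,  0.00020305]), 'effort': array([ 1.31931964e-03, -5.11511457e+01, -4.66138066e-02, -2.38392824e+01,
        1.08514258e-02,  4.34047732e-03,  3.54310661e-07]), 'tcp_pos': array([0.22798036, 0.63475316, 0.21537549]), 'tcp_rot': array([-3.13983302e+00,  6.85878657e-05,  2.79679275e+00]), 'wrist_force': array([-1.13055941, -0.37047166,  0.33263842]), 'torque': array([-0.03348587,  0.01752688,  0.00813721]), 'gripper_force': 0.0, 'opening': 0.9982337387781705} 0.011
```

View pics/scene0.png

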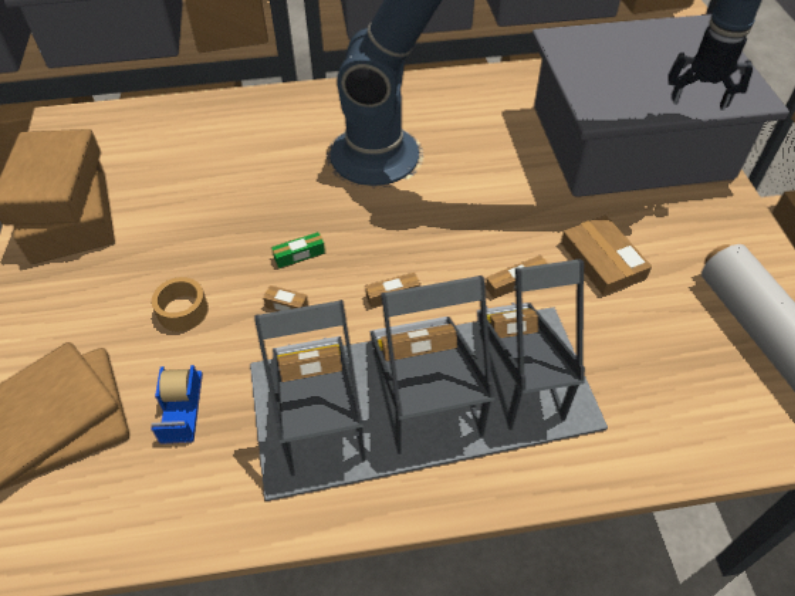

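View pics/top0.png

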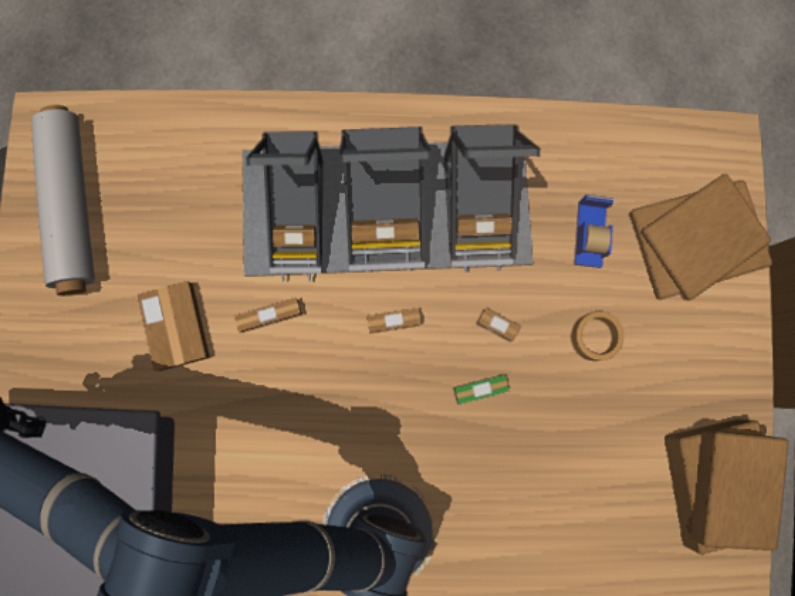

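The top view (1.42x) shows three lanes. At about x=293 is the narrowest, so short. At 386 is the widest, so long. At 484 is the medium lane. On the table are kraft cartons at (268,314), the longest; (394,320), middle length; and (498,324), shortest. The green box at (482,388) is the decoy. I'll measure them from the depth data.

```bash
cat > h.py <<'E'
import numpy as np, cv2, pickle
def cloud(f):
    h,w=f["range_z"].shape; K=np.array([[f["fx"],0,f["cx"]],[0,f["fy"],f["cy"]],[0,0,1.]])
    u,v=np.meshgrid(np.arange(w),np.arange(h))
    p=cv2.undistortPoints(np.stack([u,v],-1).reshape(-1,1,2).astype(float),K,np.array(f["dist_coeffs"])).reshape(h,w,2)
    z=f["range_z"].astype(float); P=np.dstack([p*z[...,None],z])
    X=(P-f["t"])@f["R"]; X[z==0]=np.nan
    return X
E
python3 - <<'E'
from h import *
f=pickle.load(open("pics/top0.pkl","rb")); X=cloud(f); im=f["image"]
z=X[...,2]
for n,(u,v) in dict(long=(268,314),med=(394,320),short=(498,324),green=(482,388)).items():
    u,v=int(u/1.42),int(v/1.42)
    m=np.zeros(z.shape,bool); m[v-25:v+25,u-32:u+32]=1
    t=m&(z>.027)&(z<.042)
    n_,lab=cv2.connectedComponents(t.astype(np.uint8)); t=lab==lab[v,u]
    p=X[t][:,:2].astype(np.float32); r=cv2.minAreaRect(p*1000)
    print(n,p.mean(0),z[t].mean(),r, t.sum())
tb=(z>-.02)&(z<.02); print("table z near",np.nanmedian(z[240:260,300:330]))
# lane floor planes
for n,(u,v) in dict(short=(293,205),long=(386,200),med=(484,197)).items():
    u,v=int(u/1.42),int(v/1.42)
    q=X[v-8:v+14,u-10:u+10].reshape(-1,3); q=q[~np.isnan(q[:,0])]
    c=q.mean(0); nn=np.linalg.svd(q-c)[2][2]; nn*=np.sign(nn[2])
    print("floor",n,c,nn,np.degrees(np.arccos(nn[2])),np.degrees(np.arctan2(-nn[1],-nn[0])),np.abs((q-c)@nn).std())
E
python3 - <<'E'
from h import *
f=pickle.load(open("pics/top0.pkl","rb")); im=f["image"][60:250,150:400]
cv2.imwrite("pics/crop1.png",cv2.resize(im[:,:,::-1],None,fx=3.1,fy=3.1,interpolation=cv2.INTER_CUBIC))
E
```

```text
long [0.43208173 0.23428065] 0.03384174932021744 ((431.5475158691406, 236.17135620117188), (35.145843505859375, 129.29141235351562), 17.99244499206543) 524
med [ 0.42680222 -0.0189599 ] 0.03398801619313255 ((427.0418701171875, -18.84512710571289), (34.109275817871094, 104.8346176147461), 10.373692512512207) 431
short [ 0.4242315  -0.23006278] 0.033916217657115014 ((423.4706726074219, -231.0636749267578), (77.70547485351562, 35.06757354736328), 62.859981536865234) 319
green [ 0.29328406 -0.19687884] 0.03451281104972199 ((293.5153503417969, -198.153076171875), (34.64478302001953, 104.22634887695312), 15.581271171569824) 430
table z near -0.00012014968538162005
floor short [0.63777757 0.18756528 0.08835211] [-0.50910682 -0.01351554  0.86059722] 30.616294911766587 1.520705779133873 0.0017965160180247255
floor long [0.65349397 0.00622049 0.09084662] [-0.5118138  -0.02940074  0.85859317] 30.841010597393193 3.287697840582984 0.0016560348829233224
floor med [ 0.66563104 -0.18793682  0.09067069] [-0.46490692 -0.03066974  0.88482819] 27.769614296270227 3.7743124775763013 0.002135419357171645
```

View pics/crop1.png

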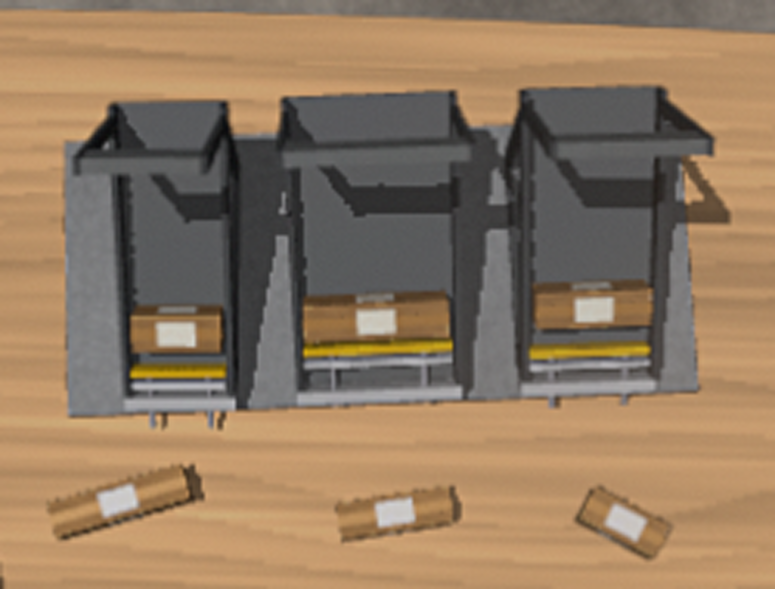

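The enlarged crop confirms it. Lane widths increase short (left), medium (right), long (middle). The kraft cartons are at crop (120,500) long, (397,512) medium and (625,523) short. The green box lies outside this crop and isn't used. Next I'll fit the lane frames.

```bash
python3 - <<'E'
from h import *
from scipy.optimize import least_squares
f=pickle.load(open("pics/top0.pkl","rb")); X=cloud(f); z=X[...,2]; im=f["image"].astype(int)
g=pickle.load(open("pics/scene0.pkl","rb")); Y=cloud(g)
# board edge yaw: front edge pixels in crop coords
def px(u,v,zz):
    K=np.array([[f["fx"],0,f["cx"]],[0,f["fy"],f["cy"]],[0,0,1.]])
    a=cv2.undistortPoints(np.array([[[u,v]]],float),K,np.array(f["dist_coeffs"]))[0,0]
    d=f["R"].T@np.array([a[0],a[1],1]); o=-f["R"].T@f["t"]; return o+d*(zz-o[2])/d[2]
A,B,C,D=[px(150+u/3.1,60+v/3.1,.012) for u,v in((70,415),(697,390),(67,142),(0,0))]
print("board",A,B,C,np.linalg.norm(A-B),np.degrees(np.arctan2((A-B)[1],(A-B)[0]))-90,np.linalg.norm(A-C),np.degrees(np.arctan2((C-A)[1],(C-A)[0])))
psi=np.arctan2((A-B)[1],(A-B)[0])-np.pi/2
ex=np.array([np.cos(psi),np.sin(psi),0]);ey=np.array([-np.sin(psi),np.cos(psi),0]);ez=np.array([0,0,1.])
lx=ex*np.cos(np.pi/6)+ez*.5; lz=-ex*.5+ez*np.cos(np.pi/6)
org=(A+B)/2; print("yaw",psi)
out={}
for n,w,yc in (("short",.09,.188),("long",.14,.006),("med",.115,-.188)):
    row={}
    c0=np.array([.64,yc,0]); 
    for nm,Q,I in(("top",X,im),("scene",Y,g["image"].astype(int))):
        q=Q.reshape(-1,3); col=I.reshape(-1,3); ok=~np.isnan(q[:,0])
        q=q[ok];col=col[ok]
        d=q-c0; a,y,h=d@lx,d@ey,d@lz
        hf=0
        s=(abs(y)<w*.35)&(a>.04)&(a<.14)&(abs(h-.077)<.02); hf=np.median(h[s]); h=h-hf
        wl=(abs(y)<.11)&(h>.018)&(h<.030)&(a>.03)&(a<.13)
        yy=np.sort(y[wl]); 
        L=yy[yy>0];Rr=yy[yy<0]
        wx=lambda t:np.percentile(t,[5,50,95]).round(4)*1000
        print(n,nm,"hf",hf,s.sum(),"walls R",wx(Rr),"L",wx(L),"mid",(np.median(L)+np.median(Rr))/2,"sep",np.median(L)-np.median(Rr),"want",w+.006)
        yl=(col[:,0]>150)&(col[:,1]>120)&(col[:,2]<70)&(abs(y)<w*.5)
        print("  yellow a",np.percentile(a[yl],[5,50,95]).round(4),"h",np.percentile(h[yl],[5,50,95]).round(4),"y",np.percentile(y[yl],[3,97]).round(4),yl.sum())
        st=(h>.028)&(h<.040)&(abs(y)<w*.5)&(a<.12)&(a>-.1)
        print("  stock a",np.percentile(a[st],[3,50,97]).round(4),"y",np.percentile(y[st],[2,98]).round(4),st.sum(), "yaw",np.degrees(np.polyfit(y[st],a[st],1)[0]))
        bar=(h>.155)&(h<.205)&(abs(y)<w*.5+.01)&(a>.03)&(a<.4)
        print("  bar a",np.percentile(a[bar],[3,50,97]).round(4),"h",np.percentile(h[bar],[3,97]).round(4),"y",np.percentile(y[bar],[1,99]).round(4),bar.sum())
E
```

```text
board [0.51297641 0.2877154  0.012     ] [ 0.55300712 -0.30551037  0.012     ] [0.78037936 0.30573233 0.012     ] 0.5945748657776861 3.8604507745553462 0.26800922267384913 3.8546186245862653
yaw 0.06737757662715604
short top hf 0.07761441268148353 708 walls R [-109.5  -53.9  -48.5] L [39.9 43.6 46.3] mid -0.0051369813397996525 sep 0.09755220658508977 want 0.096
  yellow a [-0.0542 -0.0507 -0.0458] h [0.016  0.0211 0.027 ] y [-0.038   0.0413] 72
  stock a [-0.0255 -0.0075  0.0096] y [-0.04    0.0378] 369 yaw 5.4778810790977515
  bar a [0.1725 0.1824 0.1868] h [0.1629 0.2015] y [-0.0537  0.0476] 377
short scene hf 0.07847260001397666 461 walls R [-109.4  -56.8  -51.4] L [38.3 41.  45.1] mid -0.007889891722581203 sep 0.09773395328092607 want 0.096
  yellow a [-0.0435 -0.0273 -0.023 ] h [0.0246 0.0326 0.0354] y [-0.0426 -0.0204] 4
  stock a [-0.0245 -0.0007  0.0122] y [-0.0441  0.0348] 204 yaw 2.217558674360113
  bar a [0.1762 0.1845 0.1885] h [0.1631 0.198 ] y [-0.0541  0.0445] 805
long top hf 0.0716467935438966 1242 walls R [-76.5 -73.4 -70.5] L [70.2 72.8 75.6] mid -0.0002887700568658
[... 795 characters left out ...]
78417869528292 sep 0.11658896616365319 want 0.12100000000000001
  yellow a [-0.0269 -0.0233 -0.0196] h [0.0158 0.0212 0.0257] y [-0.0506  0.0512] 89
  stock a [0.0063 0.0235 0.0397] y [-0.0526  0.0491] 444 yaw -0.7349415533044246
  bar a [0.1956 0.2042 0.2078] h [0.1644 0.2009] y [-0.0623  0.0636] 430
med scene hf 0.06603550156030161 846 walls R [-63.9 -43.6  -4.1] L [ 4.8 39.1 60.8] mid -0.0022757497097547347 sep 0.0826885007385227 want 0.12100000000000001
  yellow a [-0.0267 -0.0223  0.0127] h [0.0192 0.0209 0.0343] y [-0.054   0.0494] 51
  stock a [0.0078 0.029  0.0423] y [-0.0525  0.0483] 351 yaw 0.7682430986642325
  bar a [0.1979 0.2069 0.2101] h [0.1631 0.1975] y [-0.0641  0.061 ] 1162
```

```bash
cat >> h.py <<'E'
from scipy.spatial.transform import Rotation as Ro
psi=.0673
ex=np.array([np.cos(psi),np.sin(psi),0]);ey=np.array([-np.sin(psi),np.cos(psi),0]);ez=np.array([0,0,1.])
lx=ex*np.cos(np.pi/6)+ez*.5; lz=-ex*.5+ez*np.cos(np.pi/6)
LANE={n:.5733*ex+yb*ey+.0452*ez for n,yb in dict(short=.1400,long=-.0376,med=-.2315).items()}
STOCK=dict(short=.039,long=.0425,med=.048)   # stock centre x in lane
CART=dict(long=(.4318,.2357,18.0),med=(.427,-.0189,10.4),short=(.4238,-.2307,-27.1))  # x,y,width dir deg
def L(n,x,z,y=0): return LANE[n]+x*lx+y*ey+z*lz
def rpy(yv,zv,s=1):
    y=s*np.asarray(yv,float); return Ro.from_matrix(np.column_stack([np.cross(y,zv),y,zv])).as_euler("xyz")
def grasp_rpy(n,s):
    a=np.radians(CART[n][2]); return rpy([np.cos(a),np.sin(a),0],-ez,s)
E
python3 - <<'E'
from h import *
from plant import robot
p=lambda q:None if q is None else np.round(q,2)
for n in CART:
    for s in(1,-1):
        print(n,s)
        for h in(.014,.15): print("  pick",h,p(robot.inverse_kinematics([*CART[n][:2],h],grasp_rpy(n,s))))
        print("  place",[p(robot.inverse_kinematics(L(n,STOCK[n]+.065,z),rpy(lx,-lz,s))) for z in(.014,.09)])
        print("  push",[p(robot.inverse_kinematics(L(n,STOCK[n]+x,z),rpy(ey,-lz,s))) for x,z in((.115,.08),(.115,.014),(.02,.014))])
E
```

```text
long 1
  pick 0.014 [-0.76  0.47  0.22  2.14 -0.19  0.55 -0.09]
  pick 0.15 [-0.83  0.25  0.29  2.05 -0.09  0.86 -0.17]
  place [array([-0.49,  0.42,  0.52,  2.11, -0.99,  0.24,  0.93]), array([-0.54,  0.24,  0.54,  2.13, -0.46,  0.3 ,  0.43])]
  push [array([-0.37,  0.28,  0.36,  2.01, -0.3 ,  0.36,  1.84]), array([-0.12,  0.4 ,  0.05,  1.97, -0.07,  0.25,  1.63]), array([ 0.44,  0.44, -0.63,  2.15,  1.29,  0.27,  0.36])]
long -1
  pick 0.014 [-0.28  0.49 -0.38  2.11  0.32  0.59  2.57]
  pick 0.15 [ 0.32  0.5  -1.17  1.99  0.55  1.02  2.35]
  place [array([ 0.79,  0.7 , -1.18,  2.04,  1.4 ,  0.66,  1.98]), array([-0.84,  0.31,  0.93,  2.15, -0.84,  0.38, -2.35])]
  push [array([-0.66,  0.33,  0.72,  2.02, -0.63,  0.4 , -1.  ]), array([-0.48,  0.44,  0.53,  1.99, -0.77,  0.32, -0.87]), None]
med 1
  pick 0.014 [-0.47  0.43  0.51  2.3  -0.44  0.5   0.57]
  pick 0.15 [-0.6   0.15  0.61  2.19 -0.12  0.83  0.27]
  place [array([ 0.03,  0.46,  0.33,  1.97, -0.99,  0.39,  1.23]), array([ 0.12,  0.31,  0.23,  1.99, -0.66,  0.43,  0.94])]
  push [array([ 0.16,  0.35,  0.15,  1.88, -0.52,  0.
[... 660 characters left out ...]
.3   0.87  0.26]
  place [array([-0.98,  0.49,  0.72,  2.08, -0.72,  0.22,  0.33]), array([-0.82,  0.26,  0.43,  2.1 ,  0.22,  0.32, -0.55])]
  push [array([-0.56,  0.3 ,  0.18,  1.97,  0.3 ,  0.39,  0.98]), array([-0.49,  0.42,  0.12,  1.94,  0.39,  0.3 ,  0.9 ]), array([-0.41,  0.39, -0.05,  2.15,  1.09,  0.23,  0.16])]
short -1
  pick 0.014 [-0.38  0.76  1.11  2.19 -0.98  0.83 -2.24]
  pick 0.15 [ 1.33  0.48 -1.17  2.01  0.53  1.    2.57]
  place [array([-0.37,  0.4 , -0.07,  2.05,  0.82,  0.28,  2.04]), array([-0.4 ,  0.25, -0.06,  2.07,  0.59,  0.38,  2.25])]
  push [array([-0.9 ,  0.33,  0.6 ,  1.99, -0.09,  0.37, -1.8 ]), array([-0.88,  0.48,  0.63,  1.97, -0.45,  0.29, -1.47]), None]
```

```bash
cat > act.py <<'E'
from h import *
from plant import robot
def T(m): s=robot.sense(); print(f"{m}: t={s['t']:.2f} tcp={s['tcp_pos'].round(4)} F={s['wrist_force'].round(1)} open={s['opening']:.2f} q={s['joint_pos'].round(2)}"); return s
def inlane(n): d=robot.sense()["tcp_pos"]-LANE[n]; return np.round([d@lx,d@ey,d@lz],4)
def pick(n,s,z=.014,up=.13):
    x,y,_=CART[n]; r=grasp_rpy(n,s)
    robot.goto([x,y,up],r); robot.move_straight([x,y,z],vel=.12,contact_N=12); T("down")
    robot.grip(.25,40); T("grip")
    robot.move_straight([x,y,up],vel=.2); T("up")
def place(n,s,dx=.07,y=0):
    r=rpy(lx,-lz,s); x=STOCK[n]+dx
    robot.goto(L(n,x,.09,y),r); T("above lane")
    robot.move_straight(L(n,x,.05,y),vel=.12)
    print("touch",robot.move_straight(L(n,x,.010,y),vel=.04,contact_N=4),inlane(n)); T("placed")
E
python3 - <<'E'
from act import *
pick("long",1); place("long",1)
f=robot.grab_frame("top"); cv2.imwrite("pics/p1.png",cv2.resize(f["image"][60:250,150:400,::-1],None,fx=3.1,fy=3.1))
E
```

```text
down: t=2.89 tcp=[0.4323 0.236  0.0145] F=[-0.7 -0.6  0.7] open=1.00 q=[-0.77  0.47  0.23  2.14 -0.2   0.55 -0.08]
grip: t=3.42 tcp=[0.4321 0.2359 0.0146] F=[-1.3 -0.6  5.1] open=0.38 q=[-0.77  0.47  0.23  2.14 -0.2   0.55 -0.08]
up: t=4.16 tcp=[0.4308 0.2352 0.1289] F=[-0.5  0.4 -2.7] open=0.38 q=[-0.83  0.28  0.29  2.07 -0.11  0.81 -0.16]
above lane: t=5.29 tcp=[0.6262 0.0065 0.1784] F=[ 0.5  1.4 -2.1] open=0.37 q=[-0.46  0.24  0.44  2.12 -0.37  0.3   0.35]Traceback (most recent call last):
  File "<stdin>", line 2, in <module>
  File "act.py", line 14, in place
    print("touch",robot.move_straight(L(n,x,.010,y),vel=.04,contact_N=4),inlane(n)); T("placed")
                  ~~~~~~~~~~~~~~~~~~~^^^^^^^^^^^^^^^^^^^^^^^^^^^^^^^^^^^
plant.IKError: the arm cannot follow that straight line within its joint ranges
```

```bash
ls pics
```

```text
crop1.png
scene0.pkl
scene0.png
top0.pkl
top0.png
```

```bash
cat >> h.py <<'E'
def tz(d): return -(lz*np.cos(d)-lx*np.sin(d))*1.0  # tool axis, upper part leaning d rad towards +lane x
def tilt(d):  # returns (tool z, lane-x-ish axis)
    up=lz*np.cos(d)+lx*np.sin(d); fw=lx*np.cos(d)-lz*np.sin(d); return -up,fw
def lrpy(s,d): zz,fw=tilt(d); return rpy(fw,zz,s)
def prpy(s,d): zz,fw=tilt(d); return rpy(ey,zz,s)
E
python3 - <<'E'
from act import *
n="long"; T("now"); print(inlane(n))
for dx in (.07,.08,.09):
  for d in (0,2,4,6,8):
    q=robot.inverse_kinematics(L(n,STOCK[n]+dx,.012),lrpy(1,np.radians(d)))
    q2=robot.inverse_kinematics(L(n,STOCK[n]+dx,.03),lrpy(1,np.radians(d)))
    print(dx,d,*[None if k is None else k.round(2) for k in(q2,q)])
E
```

```text
now: t=5.78 tcp=[0.6466 0.0066 0.1444] F=[ 0.3 -0.7 -1.2] open=0.38 q=[-0.37  0.32  0.35  2.1  -0.48  0.24  0.44]
[0.1122 0.0007 0.0497]
0.07 0 [-0.35  0.36  0.33  2.09 -0.58  0.21  0.54] [-0.49  0.42  0.52  2.09 -0.98  0.25  0.91]
0.07 2 [-0.35  0.36  0.34  2.07 -0.49  0.26  0.45] [-0.32  0.4   0.3   2.06 -0.52  0.24  0.48]
0.07 4 [-0.38  0.37  0.38  2.05 -0.46  0.32  0.42] [-0.35  0.41  0.34  2.03 -0.49  0.29  0.44]
0.07 6 [-0.41  0.39  0.41  2.02 -0.44  0.37  0.4 ] [-0.37  0.42  0.38  2.01 -0.47  0.35  0.42]
0.07 8 [-0.42  0.4   0.44  1.99 -0.43  0.43  0.38] [-0.39  0.43  0.41  1.98 -0.45  0.4   0.4 ]
0.08 0 [-0.34  0.36  0.32  2.07 -0.52  0.23  0.48] [-0.34  0.4   0.33  2.06 -0.65  0.21  0.6 ]
0.08 2 [-0.36  0.37  0.35  2.05 -0.48  0.28  0.44] [-0.33  0.4   0.32  2.04 -0.51  0.26  0.46]
0.08 4 [-0.39  0.38  0.39  2.02 -0.46  0.34  0.41] [-0.36  0.41  0.36  2.01 -0.48  0.31  0.43]
0.08 6 [-0.41  0.39  0.42  2.   -0.44  0.39  0.39] [-0.38  0.42  0.39  1.99 -0.46  0.37  0.41]
0.08 8 [-0.43  0.4   0.45  1.97 -0.43  0.45  0.38] [-0.4   0.44  0.42  1.96 -0.45  0.42  0.39]
0.09 0 [-0.34  0.37  0.33  2.05 -0.5   0.25  0.46] [-0.31  0.4   0.3   2.04 -0.55  0.22  0.5 ]
0.09 2 [-0.37  0.38  0.37  2.02 -0.47  0.3   0.43] [-0.34  0.41  0.33  2.01 -0.5   0.28  0.45]
0.09 4 [-0.39  0.39  0.4   2.   -0.45  0.36  0.4 ] [-0.36  0.42  0.37  1.99 -0.47  0.33  0.42]
0.09 6 [-0.42  0.4   0.43  1.97 -0.44  0.41  0.39] [-0.39  0.43  0.4   1.96 -0.46  0.39  0.4 ]
0.09 8 [-0.43  0.41  0.46  1.95 -0.43  0.47  0.37] [-0.4   0.44  0.43  1.94 -0.44  0.44  0.39]
```

```bash
cat >> act.py <<'E'
def place(n,s,dx=.08,y=0,d=np.radians(4),hi=.09):
    r=lrpy(s,d); x=STOCK[n]+dx
    if hi:
        robot.goto(L(n,x,hi,y),r); T("above lane")
    robot.move_straight(L(n,x,.045,y),vel=.12,attitude=r)
    print("touch",robot.move_straight(L(n,x,.010,y),vel=.04,contact_N=5),inlane(n)); T("placed")
def release(n):
    s=robot.sense(); robot.grip(s["opening"]+.13)
    robot.move_straight(s["tcp_pos"]+.055*(-Ro.from_euler("xyz",s["tcp_rot"]).as_matrix()[:,2]),vel=.15); T("released")
def snap(name,cam="top",crop=(60,250,150,400)):
    f=robot.grab_frame(cam); pickle.dump(f,open(f"pics/{name}.pkl","wb")); a,b,c,d=crop
    cv2.imwrite(f"pics/{name}.png",cv2.resize(f["image"][a:b,c:d,::-1],None,fx=3.1,fy=3.1))
E
python3 - <<'E'
from act import *
place("long",1,hi=None); release("long"); snap("p1","scene",(180,360,160,420))
E
```

```text
touch True [ 0.1215 -0.      0.0154]
placed: t=6.72 tcp=[0.6719 0.0076 0.1193] F=[-1.2 -0.1  3.1] open=0.37 q=[-0.36  0.41  0.37  2.02 -0.48  0.32  0.43]
released: t=7.51 tcp=[0.6479 0.0064 0.1688] F=[-0.4  0.3  0.7] open=0.50 q=[-0.46  0.31  0.47  2.03 -0.39  0.41  0.35]
```

View pics/p1.png

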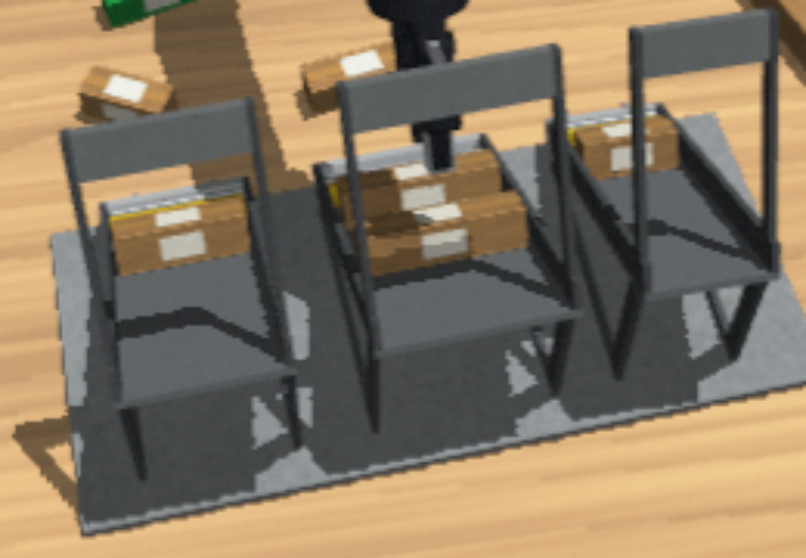

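Lying flat across the middle lane: new long carton at crop (447,240), with a gap to the stock carton at (425,190). Next is the two-finger push.

```bash
cat >> act.py <<'E'
def push(n,s,xc,d0=2,d1=6,xend=.076,N=9,open_=.4,y=0):
    d0,d1=np.radians([d0,d1]); xs=xc+.017+.011+.007
    robot.goto(L(n,xs,.075,y),prpy(s,d0)); robot.grip(open_); T("behind")
    print("floor?",robot.move_straight(L(n,xs,.015,y),vel=.12,contact_N=8),inlane(n))
    F0=robot.sense()["wrist_force"]
    hit=robot.move_straight(L(n,xend,.015,y),vel=.03,attitude=prpy(s,d1),contact_N=N)
    print("push",hit,inlane(n),"dF lane x",((robot.sense()["wrist_force"]-F0)@lx).round(1)); T("pushed")
def leave(n):
    q=robot.sense(); p=q["tcp_pos"]
    robot.move_straight(p+.012*lx,vel=.04); robot.move_straight(p+.012*lx+.08*lz,vel=.2); T("left")
E
python3 - <<'E'
from act import *
push("long",1,.1215)
snap("p2","scene",(180,360,160,420))
E
```

```text
behind: t=8.97 tcp=[0.6723 0.0078 0.1882] F=[0.3 0.7 0.5] open=0.40 q=[-0.13  0.29  0.06  1.97 -0.04  0.39  1.6 ]
floor? False [ 1.566e-01 -1.000e-04  1.510e-02]
push True [0.0846 0.     0.0154] dF lane x 1.1
pushed: t=11.96 tcp=[0.6399 0.0055 0.1008] F=[0.2 0.2 3.2] open=0.40 q=[-0.11  0.38  0.05  2.07 -0.05  0.26  1.61]
```

View pics/p2.png

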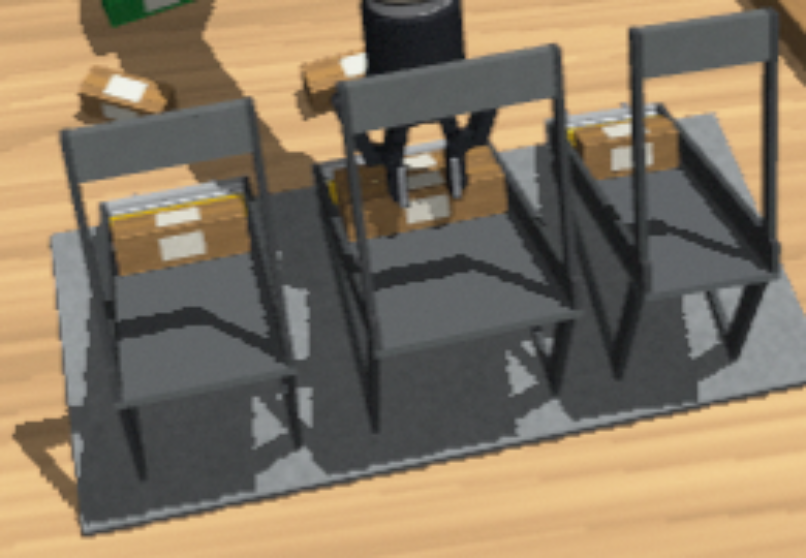

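```bash
cat >> h.py <<'E'
def prof(name,n,w):
    f=pickle.load(open(f"pics/{name}.pkl","rb")); q=cloud(f).reshape(-1,3); q=q[~np.isnan(q[:,0])]-LANE[n]
    a,y,h=q@lx,q@ey,q@lz
    for lo in np.arange(-w/2+.008,w/2-.008,.02):
        s=(y>lo)&(y<lo+.02)
        print(f"y {lo*1000:.0f}:"," ".join(f"{b*1000:.0f}:{1000*np.median(h[s&(a>=b)&(a<b+.008)]) if (s&(a>=b)&(a<b+.008)&(h<.08)).any() else -1:.0f}" for b in np.arange(-.02,.17,.008)))
E
python3 - <<'E'
from h import *
prof("p1","long",.13); print(); prof("p2","long",.13)
E
```

```text
y -57: -20:-1 -12:20 -4:21 4:-1 12:-1 20:35 28:34 36:34 44:34 52:24 60:26 68:-1 76:-1 84:-1 92:-97 100:-97 108:-101 116:-105 124:-110 132:14 140:-116 148:0 156:384 164:366
y -37: -20:-1 -12:20 -4:22 4:-1 12:-1 20:33 28:34 36:35 44:35 52:24 60:21 68:-1 76:-1 84:-1 92:542 100:-97 108:35 116:36 124:189 132:26 140:273 148:289 156:307 164:308
y -17: -20:-1 -12:21 -4:22 4:-1 12:-1 20:34 28:34 36:35 44:35 52:25 60:24 68:-1 76:-1 84:-1 92:570 100:100 108:548 116:549 124:532 132:31 140:505 148:478 156:427 164:318
y 3: -20:-1 -12:20 -4:21 4:-1 12:-1 20:33 28:35 36:35 44:34 52:24 60:23 68:-1 76:-1 84:-1 92:-97 100:-97 108:-101 116:-102 124:569 132:34 140:530 148:506 156:477 164:279
y 23: -20:-1 -12:-1 -4:-1 4:-1 12:-1 20:-1 28:35 36:35 44:33 52:23 60:23 68:-1 76:-1 84:-1 92:-96 100:-97 108:-100 116:-106 124:567 132:526 140:515 148:479 156:282 164:282
y 43: -20:-1 -12:20 -4:21 4:-1 12:-1 20:33 28:34 36:34 44:34 52:24 60:22 68:-1 76:-1 84:-1 92:-97 100:-96 108:33 116:541 124:528 132:26 140:8 148:-119 156:-126 164:-1

y -57: -20:-1 -12:-1 -4:-1 4:33 12:35 20:35 28:36 36:35 44:34 52:35 60:35 68:32 
[... 237 characters left out ...]
148:336 156:-1 164:-132
y -17: -20:-1 -12:-1 -4:-1 4:34 12:36 20:36 28:35 36:34 44:33 52:35 60:35 68:23 76:16 84:1 92:1 100:0 108:562 116:528 124:475 132:273 140:310 148:331 156:-129 164:-134
y 3: -20:-1 -12:-1 -4:-1 4:-1 12:35 20:35 28:35 36:34 44:34 52:35 60:35 68:17 76:19 84:3 92:43 100:2 108:562 116:527 124:470 132:267 140:319 148:332 156:-127 164:-132
y 23: -20:-1 -12:-1 -4:-1 4:33 12:34 20:34 28:36 36:35 44:35 52:35 60:34 68:17 76:14 84:86 92:82 100:494 108:486 116:425 124:243 132:278 140:347 148:345 156:329 164:-132
y 43: -20:-1 -12:-1 -4:-1 4:-1 12:-1 20:35 28:35 36:35 44:34 52:35 60:34 68:20 76:18 84:1 92:1 100:80 108:-101 116:-105 124:-110 132:-112 140:-1 148:-124 156:-127 164:-132
```

```bash
python3 - <<'E'
from act import *
n="long"; d=np.radians(6)
for N in (6,12):
    F0=robot.sense()["wrist_force"]; x0=inlane(n)[0]
    hit=robot.move_straight(L(n,x0-.008,.0154),vel=.02,attitude=prpy(1,d),contact_N=N)
    print(N,hit,x0,inlane(n),((robot.sense()["wrist_force"]-F0)@lx).round(1),robot.sense()["wrist_force"].round(1))
robot.sleep(.1); print(robot.sense()["wrist_force"].round(1),inlane(n),robot.sense()["t"])
f=robot.grab_frame("top"); pickle.dump(f,open("pics/t3.pkl","wb"))
X=cloud(f).reshape(-1,3); c=f["image"].astype(int).reshape(-1,3)
for m in ("short","long","med"):
    q=X-LANE[m]; yl=(c[:,0]>130)&(c[:,1]>105)&(c[:,2]<70)&(abs(q@ey)<.065)&(abs(q@lx)<.05)
    print(m,"yellow x",np.percentile(q[yl]@lx,[5,50,95]).round(4),(q[yl]@lz).mean().round(4),yl.sum())
E
```

```text
6 True 0.0846 [ 0.0844 -0.      0.0156] 0.8 [ 0.4 -0.3  2.3]
12 False 0.0844 [0.0837 0.0001 0.016 ] 9.4 [ 9.6 -0.1  5.2]
[ 8.6 -0.1  5.5] [0.0837 0.     0.016 ] 13.0167
short yellow x [-0.0084 -0.0032  0.0448] 0.0243 122
long yellow x [0.0099 0.0446 0.0465] 0.0349 7
med yellow x [-0.0039  0.001   0.0041] 0.0194 133
```

Firm against the solid lip: about 10 N, and the arm stalls. I'll back off and take the medium carton.

```bash
python3 - <<'E'
from act import *
leave("long"); snap("v1","scene")
robot.grip(.85); pick("med",1); place("med",1); release("med"); snap("p3","scene",(180,360,160,420))
prof("v1","long",.13); print(); prof("p3","med",.105)
E
```

```text
left: t=14.25 tcp=[0.6091 0.0035 0.1759] F=[0.2 0.6 0.2] open=0.39 q=[-0.14  0.23  0.07  2.06 -0.03  0.43  1.59]
down: t=17.08 tcp=[ 0.4275 -0.019   0.0144] F=[-0.6 -0.  -0.7] open=0.85 q=[-0.36  0.41  0.37  2.29 -0.31  0.49  0.44]
grip: t=17.54 tcp=[ 0.4274 -0.0188  0.0147] F=[-0.3  0.3  6.2] open=0.38 q=[-0.36  0.41  0.37  2.29 -0.31  0.49  0.44]
up: t=18.27 tcp=[ 0.426  -0.0187  0.1292] F=[-0.1  0.6 -0.7] open=0.38 q=[-0.49  0.18  0.49  2.21 -0.12  0.78  0.27]
above lane: t=19.35 tcp=[ 0.6523 -0.1862  0.1854] F=[-0.4  1.1 -1.7] open=0.38 q=[-0.04  0.34  0.42  1.92 -0.61  0.56  0.86]
touch True [0.1271 0.0003 0.0156]
placed: t=20.57 tcp=[ 0.6896 -0.1853  0.1223] F=[-0.1 -0.2  0.8] open=0.38 q=[ 0.02  0.47  0.33  1.89 -0.72  0.46  0.95]
released: t=21.36 tcp=[ 0.6657 -0.1865  0.1718] F=[ 0.  -0.  -0.3] open=0.51 q=[-0.03  0.38  0.4   1.91 -0.63  0.54  0.88]
y -57: -20:-1 -12:-1 -4:-1 4:32 12:34 20:35 28:34 36:34 44:34 52:35 60:35 68:27 76:21 84:522 92:455 100:214 108:185 116:182 124:1 132:377 140:392 148:406 156:395 164:2
y -37: -20:-1 -12:-1 -4:-1 4:34 12:35 20:35 28:34 36:35 44:34
[... 933 characters left out ...]
148:362 156:327 164:300
y -24: -20:20 -12:21 -4:21 4:-1 12:-1 20:-1 28:34 36:34 44:34 52:32 60:23 68:-1 76:-1 84:-1 92:-97 100:-98 108:-101 116:-105 124:34 132:34 140:22 148:192 156:188 164:259
y -4: -20:21 -12:21 -4:22 4:-1 12:-1 20:-1 28:35 36:35 44:35 52:25 60:22 68:34 76:-1 84:-1 92:-97 100:-99 108:-101 116:-104 124:-109 132:34 140:18 148:471 156:183 164:117
y 16: -20:20 -12:21 -4:21 4:-1 12:-1 20:-1 28:34 36:34 44:35 52:28 60:23 68:-1 76:-1 84:-1 92:-97 100:-98 108:-100 116:-102 124:35 132:190 140:24 148:501 156:300 164:291
y 36: -20:20 -12:21 -4:21 4:15 12:-0 20:1 28:34 36:34 44:35 52:31 60:21 68:-1 76:-1 84:-1 92:-96 100:-97 108:34 116:35 124:563 132:552 140:25 148:524 156:502 164:451
```

View pics/p3.png

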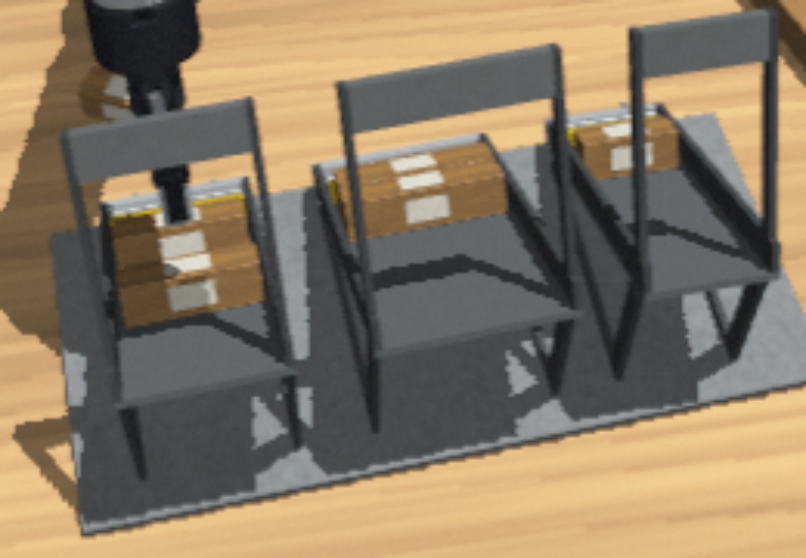

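The long row is closed, with both cartons touching at crop (425,185). The medium carton lies flat at crop (192,265). Now push medium, then pick and place short.

```bash
cat >> act.py <<'E'
def press(n,s,d1=6):
    for i in range(3):
        F0=robot.sense()["wrist_force"]; x0=inlane(n)[0]
        hit=robot.move_straight(L(n,x0-.008,.0155),vel=.02,attitude=prpy(s,np.radians(d1)),contact_N=12)
        x1=inlane(n)[0]; dF=(robot.sense()["wrist_force"]-F0)@lx; print("press",hit,x0,x1,dF.round(1))
        if hit or x0-x1<.002: break
E
python3 - <<'E'
from act import *
s=1
try: push("med",s,.127,xend=.072)
except robot.IKError as e: print(e); s=-1; push("med",s,.127,xend=.072)
press("med",s); leave("med"); snap("v2","scene"); prof("v2","med",.105)
E
```

```text
behind: t=22.87 tcp=[ 0.6901 -0.1854  0.191 ] F=[ 0.1 -0.8 -0.2] open=0.40 q=[ 0.26  0.37  0.01  1.85 -0.35  0.49  2.19]
floor? False [ 0.1621 -0.0002  0.015 ]
push False [ 0.0738 -0.0001  0.0152] dF lane x 6.0
pushed: t=26.67 tcp=[ 0.6438 -0.1888  0.0953] F=[5.2 0.7 3.2] open=0.40 q=[ 0.32  0.45 -0.03  1.97 -0.38  0.35  2.26]
press False 0.0738 0.0733 6.7
left: t=28.32 tcp=[ 0.613  -0.1907  0.1711] F=[-0.  -0.9  0.3] open=0.40 q=[ 0.29  0.3   0.02  1.97 -0.34  0.5   2.22]
y -44: -20:-1 -12:-1 -4:34 4:34 12:34 20:35 28:34 36:35 44:35 52:35 60:18 68:12 76:1 84:166 92:155 100:173 108:226 116:363 124:339 132:399 140:407 148:-123 156:-128 164:-133
y -24: -20:-1 -12:-1 -4:34 4:34 12:35 20:35 28:35 36:34 44:34 52:35 60:18 68:14 76:0 84:1 92:2 100:182 108:207 116:378 124:380 132:293 140:342 148:400 156:405 164:-132
y -4: -20:-1 -12:32 -4:34 4:34 12:34 20:34 28:34 36:35 44:35 52:35 60:18 68:16 76:2 84:563 92:547 100:199 108:219 116:510 124:497 132:283 140:319 148:354 156:385 164:405
y 16: -20:-1 -12:-1 -4:33 4:34 12:34 20:35 28:34 36:34 44:35 52:35 60:19 68:17 76:595 84:588 92:582 100:212 108:223 116:343 124:324 132:331 140:353 148:442 156:420 164:413
y 36: -20:-1 -12:19 -4:34 4:34 12:35 20:34 28:34 36:34 44:35 52:34 60:18 68:5 76:1 84:84 92:203 100:212 108:557 116:520 124:489 132:431 140:421 148:401 156:-128 164:-133
```

Medium row closed. It pressed to about 12 N and stalled, and the cartons touch. Now the short carton.

```bash
python3 - <<'E'
from act import *
robot.grip(.85); pick("short",1); place("short",1,dx=.085); release("short"); snap("p4","scene",(180,360,160,420))
prof("p4","short",.08)
for s in(1,-1):
  for d in(6,10): print(s,d,[None if k is None else k.round(2) for k in(robot.inverse_kinematics(L("short",x,.015),prpy(s,np.radians(d))) for x in(.159,.06))])
E
```

```text
down: t=31.66 tcp=[ 0.4243 -0.231   0.0145] F=[ 0.5  0.4 -0. ] open=0.85 q=[-0.05  0.51  0.58  2.18 -0.51  0.58  0.44]
grip: t=32.12 tcp=[ 0.4243 -0.2307  0.0147] F=[-1.3  0.4  6. ] open=0.38 q=[-0.05  0.51  0.58  2.18 -0.51  0.59  0.44]
up: t=32.85 tcp=[ 0.4231 -0.2299  0.1292] F=[ 0.3  0.4 -1.3] open=0.37 q=[-0.21  0.32  0.76  2.11 -0.3   0.83  0.26]
above lane: t=34.52 tcp=[0.6249 0.1803 0.185 ] F=[ 0.2 -1.3 -2. ] open=0.37 q=[-1.03  0.34  0.76  2.01 -0.24  0.45 -0.09]
touch True [0.1231 0.0006 0.0155]
placed: t=35.74 tcp=[0.6612 0.1855 0.1202] F=[-1.8  0.5  1.3] open=0.38 q=[-0.85  0.47  0.59  1.98 -0.37  0.34  0.02]
released: t=36.52 tcp=[0.6371 0.1844 0.1695] F=[ 0.1  0.2 -0.5] open=0.51 q=[-0.98  0.38  0.71  2.   -0.29  0.43 -0.05]
y -32: -20:22 -12:23 -4:-1 4:-44 12:-48 20:35 28:35 36:-12 44:17 52:19 60:-75 68:-79 76:-81 84:-80 92:-90 100:-30 108:34 116:547 124:541 132:520 140:495 148:475 156:297 164:281
y -12: -20:22 -12:21 -4:-1 4:-1 12:34 20:35 28:36 36:35 44:31 52:22 60:-1 68:-1 76:-1 84:-1 92:-96 100:-95 108:35 116:-106 124:552 132:194 140:514 148:494 156:353 164:353
y 8: -20:21 -12:22 -4:-1 4:-1 12:-1 20:34 28:-1 36:34 44:30 52:21 60:35 68:-1 76:-1 84:-1 92:-96 100:-97 108:-101 116:34 124:541 132:30 140:485 148:475 156:432 164:299
y 28: -20:21 -12:20 -4:-1 4:-1 12:-1 20:33 28:12 36:12 44:18 52:20 60:19 68:22 76:21 84:25 92:-37 100:-98 108:-97 116:-1 124:-99 132:12 140:7 148:0 156:18 164:315
1 6 [array([-0.53,  0.45,  0.19,  1.86,  0.09,  0.45,  1.2 ]), array([-0.64,  0.41,  0.26,  2.09,  0.14,  0.27,  1.09])]
1 10 [array([-0.49,  0.46,  0.16,  1.8 ,  0.05,  0.55,  1.24]), array([-0.58,  0.42,  0.2 ,  2.03,  0.09,  0.37,  1.15])]
-1 6 [array([-1.07,  0.64,  1.  ,  1.89, -0.85,  0.59, -1.13]), array([-1.11,  0.55,  0.9 ,  2.11, -0.91,  0.38, -1.07])]
-1 10 [array([-1.06,  0.67,  1.02,  1.83, -0.82,  0.7 , -1.16]), array([-1.12,  0.59,  0.95,  2.06, -0.87,  0.5 , -1.11])]
```

View pics/p4.png

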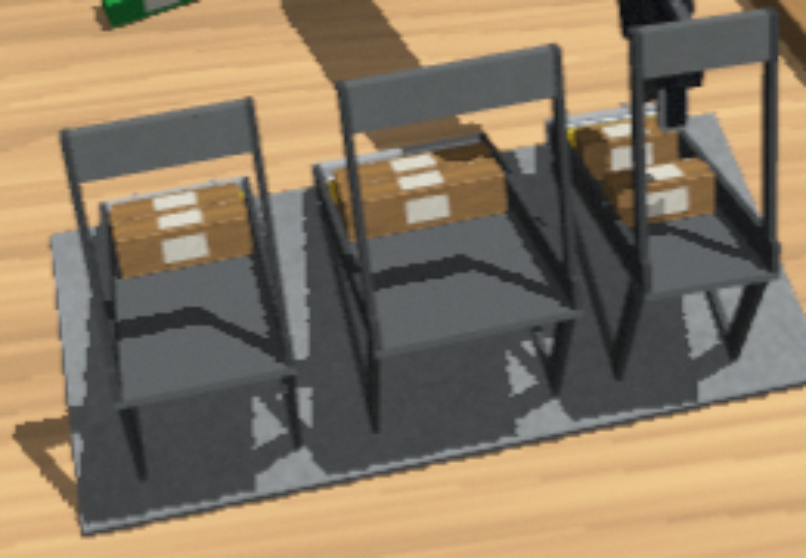

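Short carton lies flat in the right-hand lane at crop (668,190), and the other rows are closed. Pushing it now.

```bash
python3 - <<'E'
from act import *
push("short",1,.1231,d1=8,xend=.068)
press("short",1,8); leave("short")
robot.move_straight(robot.sense()["tcp_pos"]+[-.1,0,.08],vel=.2)
snap("v3","scene",(180,360,160,420)); prof("v3","short",.08); T("end")
E
```

```text
behind: t=37.93 tcp=[0.6616 0.1851 0.189 ] F=[-0.1  0.5  0.7] open=0.40 q=[-0.64  0.32  0.29  1.94  0.14  0.43  1.14]
floor? False [ 0.1582 -0.      0.015 ]
push False [ 0.0686 -0.0001  0.015 ] dF lane x 5.2
pushed: t=41.73 tcp=[0.6144 0.1816 0.0925] F=[ 4.  -1.7  1.6] open=0.40 q=[-0.61  0.41  0.24  2.04  0.09  0.33  1.15]
press False 0.0686 0.0677 9.2
left: t=43.43 tcp=[0.5832 0.1794 0.168 ] F=[ 0.2 -0.8 -0.9] open=0.40 q=[-0.67  0.26  0.27  2.05  0.13  0.49  1.12]
y -32: -20:-1 -12:34 -4:36 4:35 12:34 20:35 28:260 36:245 44:259 52:289 60:329 68:395 76:399 84:421 92:462 100:492 108:521 116:530 124:527 132:-115 140:-120 148:-125 156:-129 164:-134
y -12: -20:-1 -12:34 -4:35 4:36 12:35 20:35 28:34 36:36 44:36 52:308 60:320 68:327 76:2 84:374 92:419 100:462 108:2 116:499 124:525 132:522 140:-118 148:-124 156:-128 164:-133
y 8: -20:-1 -12:-1 -4:34 4:35 12:34 20:233 28:263 36:252 44:253 52:292 60:302 68:322 76:355 84:382 92:429 100:473 108:516 116:513 124:-1 132:-115 140:-119 148:-123 156:-128 164:-132
y 28: -20:-1 -12:33 -4:35 4:33 12:34 20:33 28:34 36:240 44:263 52:291 60:29 68:401 76:399 84:461 92:522 100:519 108:-1 116:-97 124:-100 132:-53 140:-2 148:-103 156:-103 164:-105
end: t=44.27 tcp=[0.4836 0.179  0.2469] F=[0.3 0.8 0.5] open=0.40 q=[-0.8  -0.    0.26  2.13  0.28  0.69  0.91]
```

View pics/v3.png

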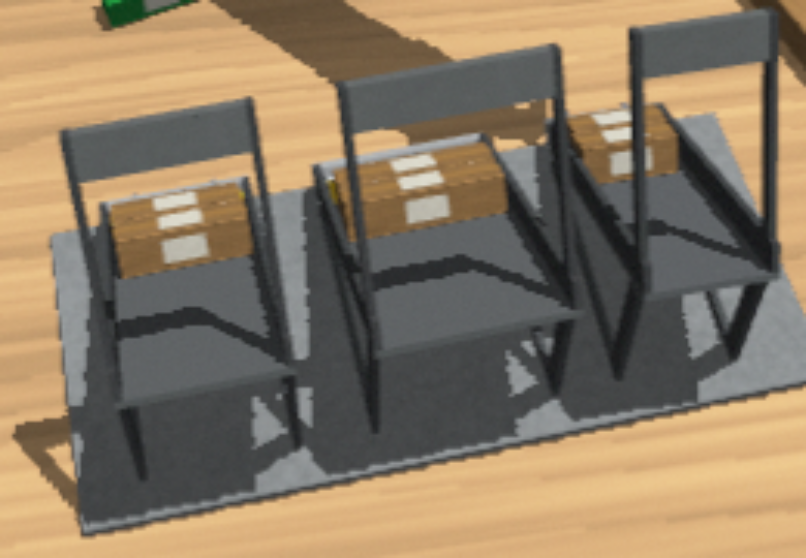

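All three rows are closed: short at crop (625,140), long at (420,190), medium at (180,225). The cartons are touching and square, and the arm is clear. Handing in.

```bash
python3 -c "
from plant import robot
print(robot.close_job(), robot.sense()['t'])"
```

```text
the job is handed in; nothing more can be done
the job is handed in; nothing more can be done
```

The short, medium and long cartons are each in their own lane, touching the stock carton in front and pressed firmly against the front lip (about 10–14 N at the wrist); I handed the job in at about 44 s of robot time, and no verdict was returned.

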